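Free the ratchet pawl and lower the battery lift

ROBOT

A 7-joint arm with a two-finger parallel gripper is mounted at the origin on the work surface. World frame = base frame: x ahead of the robot, y to its left, z up, the work surface at z = 0. Lengths are in m, angles in rad, forces in N, time in s.
With the tool pointing down it reaches from about 0.425 to 0.95 m from the base axis. Payload 16.7 kg.
Tool frame: the origin (TCP) lies at the very end of the fingers, on their centre line; the grasp point (between the pads) lies robot.hold_point_z behind it (robot.hold_point_z is the distance from the TCP to the grasp point, in m); y points along the fingers, x is the direction in which the jaws open and shut, and the axes are right-handed (so a half turn about y gives the same grasp; the last joint's range is limited). The gripper opens to 94 mm and grips with 3 to 60 N. Pads are 16 mm wide; open, the fingers measure 119 mm over their backs; the gripper's body (75 mm by 177 mm) begins 78 mm behind the grasp point.
Start: joints at [1.155, 0.426, 0.074, 1.606, -0.034, 1.111, -0.067], TCP at [0.177, -0.651, 0.205] pointing down, gripper open.
Joint ranges: [-2.85, 2.85], [-0.5, 2.14], [-1.23, 1.37], [0.21, 2.46], [-1.02, 4.16], [0.16, 2.05], [-2.73, 2.73]. Speed limits (rad/s): [1.89, 1.89, 2.39, 2.39, 3.01, 3.01, 3.01].

INTERFACE

Orientations are given as a unit quaternion [x, y, z, w].
In Python, from workcell import robot gives the robot as it stands.
- The arm moves only by the shell command python3 -m inch 'ROWS' [FORCE]. ROWS is JSON, a list of rows, each a list of 7 numbers: the shift along the tool's x, y, z in m, then the turn, a rotation vector about the tool's x, y, z in rad, then the finger opening in m, from 0 to 0.094. In form: [[dx, dy, dz, wx, wy, wz, claw], ...]. A call has 1 to 10 rows; each row shifts and turns the commanded pose from where the row before left it, along the tool's axes as they then stand; what a row does not reach is not made up. A row lasts 1/12 s, in which the tool goes at most 41.7 mm and 7.16 degrees, less where a joint would pass 70% of its speed; a pose out of reach is approached as far as the arm can. A call with a gripper value outside its range is refused whole. The fingers move at their own pace and stop on an object; FORCE is the grip in N (left out, the last holds). Time passes only in rows, so rows that do not move let the fingers close. It gives the time, the measured TCP pose, the force and the opening at its end, in the units of the state.
- robot.observe(): the state, without advancing time (a new reading comes with each control period).
- robot.grab_frame(name): name is "scene" or "top"; returns the picture (420x560x3 uint8, red, green, blue); there is no depth.
- robot.camera_info(name): a dict with "mtx" (3x3 intrinsics, pixels), "pose" (4x4, takes a point from camera to world coordinates). Camera axes: x right, y down, z forward; pixel columns grow to the right and rows downward; lengths in m; the calibration is good to about 2 mm. A picture is of the moment at which its call begins. camera_info takes no time and is no camera call.
- robot.sign_off(): hands the job in, once; it reports no verdict.
The state is a dict: "clock": time; "joints": joint angles; "qd": joint speeds; "joint_efforts": joint torques, N m; "ee_pos": TCP position; "tool_rot": TCP orientation; "ft_force": force on the tool from outside, world axes, zero at the start; "ft_torque": the same for the moment, N m; "finger_gap": finger opening in m.
Only numpy, scipy, OpenCV 4.12 (cv2) and the standard library are available. Lean on these libraries where they do the work, as an engineer would, in place of code of your own. Each camera call takes 0.05 s, during which the arm holds its last target.

TASK

The battery on the small ratchet lift has to come down. Take the release bar from the aluminium tray and, with its steel rod and not with the gripper itself, flick the pawl's tail well up so that the pawl swings clear of the teeth and stays there; only then gently push the lift down by its black press pad until it is fully home on its stops. Lay the release bar flat back inside the tray, and leave the jar and the circuit breaker where they stand.

Things in the scene. Friction and masses are not known exactly. Their poses are not given: they have to be found in the camera images.
- lift: Ratchet lift, bolted down: steel base plate 150 mm (its x) by 250 mm (its y), 12 mm thick; origin at the middle of the plate's underside, on the table; z up. A vertical steel toothed bar (x -7 to 7, y -25 to -9 mm) carries the platform and battery on its +y side; the pawl hangs on its -y side, its tail sticking out to -y. Below the tail all is open down to the plate, also from -x and +x.
- mast_top (a point): Middle of the top of the lift's fixed aluminium mast, 202 mm above the table: 45 mm wide (lift's y, -48 to -3 mm), 12 mm thick (x -30 to -18 mm), down to the base, on the robot's side of the toothed bar.
- load_top (a point): Middle of the top of the battery clamped on the platform, about 212 mm above the table at the start; battery and platform fill x -60 to 60, y 0 to 120 mm of the lift. Moves with the carriage.
- carriage (a joint): Height of platform, battery, toothed bar and press pad together: 0 is the top, grows as they go down, 0.080 m is fully home on the stops. Starts between 0 and 0.006. Spring balanced and stiff: it stays at any height and takes about 4 to 10 N of push to move. With the pawl in, it stops at about 0.009 on the pawl's nose.
- press_pad (a point): Centre of the top face of the black press pad (60 mm along the lift's x, 40 mm along its y, 12 mm thick) on top of the toothed bar; about 320 mm above the table at the start, 242 mm when fully down. Moves with the carriage.
- pawl (a joint): Angle of the pawl: 0 hangs in the teeth with its tail level, grows as the tail goes up, stop at 0.9 rad. Clear of the teeth above 0.3 rad. Stiff pivot: the pawl stays at whatever angle it is left; about 1 N at the tail turns it.
- pawl_tail (a point): Middle of the underside of the pawl's tail, 45 mm out from the pivot; 182 mm above the table at angle 0. The tail, a steel strip 14 mm wide, 6 mm thick, reaches along the lift's -y to 68 mm from the pivot, its last 18 mm widened to 30 mm along x. The pivot axis lies along the lift's x at y -31 mm, 185 mm up. Moves and turns with the pawl (its x stays the lift's x).
- rod_grip (a point): Centre of the wooden handle of the release bar: 90 mm long (its x), 20 mm wide and high. A steel rod of 10 mm diameter sticks out 150 mm from the handle's +x end, on the handle's axis. Total mass about 0.12 kg. It lies flat in the tray, this point 10 mm above the tray's floor.
- rod_tip (a point): Centre of the free end of the release bar's steel rod, 195 mm from the handle's centre along +x.
- tray_in (a point): Centre of the inner floor of the shallow aluminium tray, 4 mm above the table; fixed. Outside 300 mm (its x) by 170 mm (its y), 14 mm high, walls 4 mm thick.
- jar_mid (a point): Clear jar with a steel lid, 44 mm across, 65 mm high; this point is its centre, 32 mm up. To be left alone.
- breaker_mid (a point): White circuit breaker block, 70 x 36 mm, 74 mm high, with a black toggle on top; this point lies 30 mm up its middle. To be left alone.
Not all that is in view belongs to the job. There is more than one size of the part that bears rod_grip; the job needs the larger.

How it is judged:
On the way, in this order (a step that is already met when the one before it is completed fails the run):
1. the pawl is lifted clear of the teeth by the release bar, the load still up (value of joint pawl above 0.4 rad and contact force between rod and pawl above 0.05 N and value of joint carriage below 0.015 m), for 0.05 s.
2. the platform is pushed down fully home, the pawl still clear (value of joint carriage above 0.075 m and value of joint pawl above 0.3 rad), for 0.2 s.
At the end, for the whole second after the job is handed in: The carriage is within 5 mm of its stops, the pawl is still swung clear (above 0.3 rad), and the release bar lies at rest flat inside the tray: handle centre and rod tip both within its outline and no more than about 10 mm above their height when lying flat (all of step 2 and x of rod_grip in the frame of tray_in between -0.15 and 0.15 m and y of rod_grip in the frame of tray_in between -0.085 and 0.085 m and z of rod_grip in the frame of tray_in below 0.02 m and x of rod_tip in the frame of tray_in between -0.15 and 0.15 m and y of rod_tip in the frame of tray_in between -0.085 and 0.085 m and z of rod_tip in the frame of tray_in below 0.022 m and linear speed of rod below 0.03 m/s); the robot touches nothing.
It fails at once if the gripper or arm pushes the pawl directly (contact force between any of the fingers, the arm and pawl above 1 N).
It fails at once if the load is lowered faster than 0.25 m/s (velocity of joint carriage above 0.25 m/s).
It fails at once if a bystander (jar or breaker) is moved by more than 30 mm (distance of any of jar_mid, breaker_mid from where it was at the start of the episode above 0.03 m).
It also fails if it takes over 72 s, if anything falls off the work surface, if the arm or the gripper's body presses on something with over 40 N, if the wrist force passes 120 N, or if a joint passes its speed limit or range.

## Working session

There is one attempt and no reset: what is moved stays moved. The work goes in short steps, Python scripts to look and compute and a shell command to move; the robot and the scene stay as the last step left them, time stands still between calls to the robot, and variables do not carry over. Pictures are saved under pics/ and viewed, and the job is handed in when it is done.

```bash
mkdir -p pics; ls
python3 - <<'E'
from workcell import robot
import cv2
for n in("scene","top"):
    cv2.imwrite(f"pics/{n}0.png",robot.grab_frame(n)[:,:,::-1])
    print(robot.camera_info(n))
print(robot.observe(),robot.hold_point_z)
E
```

```text
pics
{'mtx': array([[503.12800304,   0.        , 279.93092054],
       [  0.        , 503.12800304, 206.22904608],
       [  0.        ,   0.        ,   1.        ]]), 'pose': array([[ 0.5700958 ,  0.69932468, -0.4312027 ,  1.08966793],
       [ 0.82153089, -0.49086935,  0.29005908, -0.39623754],
       [-0.00881871, -0.5196078 , -0.85435939,  1.27008582],
       [ 0.        ,  0.        ,  0.        ,  1.        ]])}
{'mtx': array([[508.82480794,   0.        , 288.03615866],
       [  0.        , 508.82480794, 215.04759127],
       [  0.        ,   0.        ,   1.        ]]), 'pose': array([[-0.02293841, -0.99395232,  0.10738997,  0.39539844],
       [-0.9997252 ,  0.02228614, -0.00727021, -0.03159324],
       [ 0.00483293, -0.10752723, -0.99419039,  1.45354952],
       [ 0.        ,  0.        ,  0.        ,  1.        ]])}
{'clock': 0.1, 'joints': array([ 1.15548691,  0.42664325,  0.07382946,  1.60654829, -0.03410878,
        1.11080586, -0.067104  ]), 'qd': array([ 1.97779907e-03, -7.58232461e-04, -1.37611644e-03, -7.69087236e-04,
        4.30465303e-04,  8.30794065e-05,  1.47474384e-04]), 'joint_efforts': array([ 9.26963403e-03, -9.37468529e+01,  3.67747217e+00, -4.55045879e+01,
       -4.85320541e-02,  1.68438064e-02,  1.17870609e-04]), 'ee_pos': array([ 0.1772001 , -0.65090806,  0.20486008]), 'tool_rot': array([-0.56161482,  0.42967345, -0.42900404,  0.56207211]), 'ft_force': array([-0.24418949,  0.60877642,  0.12821883]), 'ft_torque': array([-0.02395262,  0.00992706,  0.05501663]), 'finger_gap': 0.09364666311583003} 0.0188
```

View pics/scene0.png

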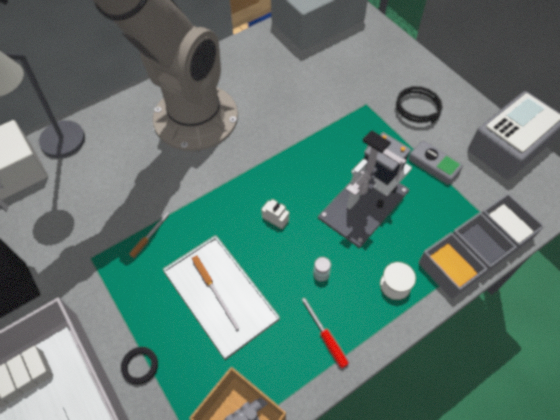

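View pics/top0.png

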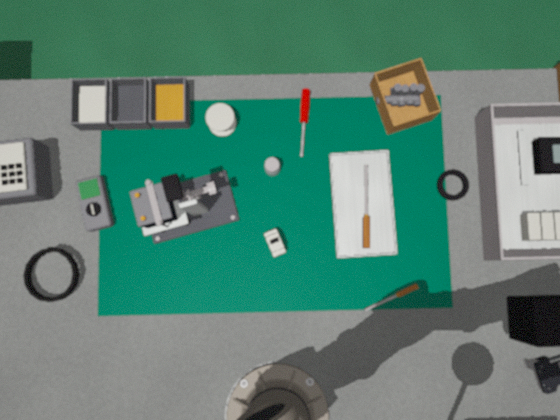

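```bash
python3 -c "
from scipy.spatial.transform import Rotation as R
print(R.from_quat([-0.56161482,  0.42967345, -0.42900404,  0.56207211]).as_matrix().round(3))"
```

```text
[[ 0.263 -0.     0.965]
 [-0.965  0.001  0.263]
 [-0.001 -1.    -0.   ]]
```

```bash
cat > h.py <<'E'
import numpy as np,cv2
from workcell import robot
def ray(n,u,v):
    c=robot.camera_info(n);K=c["mtx"];P=c["pose"]
    d=P[:3,:3]@np.linalg.inv(K)@[u,v,1.];return P[:3,3],d/np.linalg.norm(d)
def onz(n,u,v,z):
    o,d=ray(n,u,v);return o+d*(z-o[2])/d[2]
def proj(n,p):
    c=robot.camera_info(n);q=np.linalg.inv(c["pose"])@np.append(p,1);q=c["mtx"]@q[:3];return q[:2]/q[2]
def tri(a,b):
    (o1,d1),(o2,d2)=ray("top",*a),ray("scene",*b)
    s=np.linalg.lstsq(np.c_[d1,-d2],o2-o1,rcond=None)[0]
    p,q=o1+s[0]*d1,o2+s[1]*d2;return (p+q)/2,np.linalg.norm(p-q)
def crop(src,x0,y0,x1,y1,k,out):
    im=src if not isinstance(src,str) else cv2.imread(src)
    im=cv2.resize(im[y0:y1,x0:x1],None,fx=k,fy=k,interpolation=cv2.INTER_CUBIC)
    for x in range((x0//20+1)*20,x1,20): cv2.putText(im,str(x),((x-x0)*k,10),0,.35,(0,255,255),1);cv2.line(im,((x-x0)*k,12),((x-x0)*k,20),(0,255,255),1)
    for y in range((y0//20+1)*20,y1,20): cv2.putText(im,str(y),(0,(y-y0)*k+4),0,.35,(0,255,255),1)
    cv2.imwrite(out,im)
E
python3 - <<'E'
from h import *
crop("pics/top0.png",120,160,250,250,6,"pics/lt.png")
crop("pics/scene0.png",310,120,420,250,4,"pics/ls.png")
crop("pics/top0.png",320,140,430,320,3,"pics/tr.png")
im=cv2.imread("pics/top0.png");hsv=cv2.cvtColor(im,cv2.COLOR_BGR2HSV)
m=cv2.inRange(hsv,(5,110,60),(22,255,255))
cs,_=cv2.findContours(m,0,2)
for c in cs:
    if cv2.contourArea(c)>30:
        r=cv2.minAreaRect(c);print("orange",r,onz("top",*r[0],.02).round(4))
w=cv2.inRange(hsv,(0,0,185),(180,40,255))
cs,_=cv2.findContours(w,0,2)
for c in cs:
    if cv2.contourArea(c)>50:
        r=cv2.minAreaRect(c);print("white",r)
        if cv2.contourArea(c)>3000: print([onz("top",*p,.014).round(3).tolist() for p in cv2.boxPoints(r)])
E
```

```text
orange ((406.579345703125, 290.1685485839844), (4.949890613555908, 22.407567977905273), 64.79887390136719) [ 0.3319 -0.3682  0.02  ]
orange ((366.0, 230.5), (31.0, 4.0), 90.0) [ 0.5014 -0.2614  0.02  ]
orange ((169.0, 101.5), (35.0, 28.0), 90.0) [0.8892 0.2955 0.02  ]
orange ((404.4000549316406, 95.19999694824219), (61.348182678222656, 58.1859016418457), 71.56504821777344) [ 0.8935 -0.3888  0.02  ]
white ((274.3620910644531, 242.34481811523438), (24.816919326782227, 12.736725807189941), 66.80140686035156)
white ((533.8483276367188, 225.92068481445312), (26.366188049316406, 11.098462104797363), 86.633544921875)
white ((187.05001831054688, 203.15000915527344), (4.743415832519531, 17.076295852661133), 71.56504821777344)
white ((166.51622009277344, 212.2638397216797), (42.98220443725586, 48.49092483520508), 6.788974285125732)
white ((209.5, 187.5), (9.0, 9.0), 90.0)
white ((12.027881622314453, 182.71376037597656), (14.442874908447266, 25.997173309326172), 82.56858825683594)
white ((271.25, 164.25), (10.60660171508789, 11.31370735168457), 45.0)
white ((363.00762939453125, 203.60659790039062), (104.23443603515625, 59.776275634765625), 85.91438293457031)
[[0.726, -0.166, 0.014], [0.735, -0.338, 0.014], [0.435, -0.346, 0.014], [0.427, -0.177, 0.014]]
white ((11.5, 156.5), (27.0, 23.0), 90.0)
white ((525.9999389648438, 183.49998474121094), (128.99996948242188, 65.99998474121094), 90.0)
[[0.819, -0.645, 0.014], [0.815, -0.838, 0.014], [0.44, -0.807, 0.014], [0.444, -0.62, 0.014]]
white ((219.5, 119.5), (31.0, 27.0), 90.0)
white ((92.0, 104.0), (34.0, 24.0), 90.0)
```

View pics/lt.png

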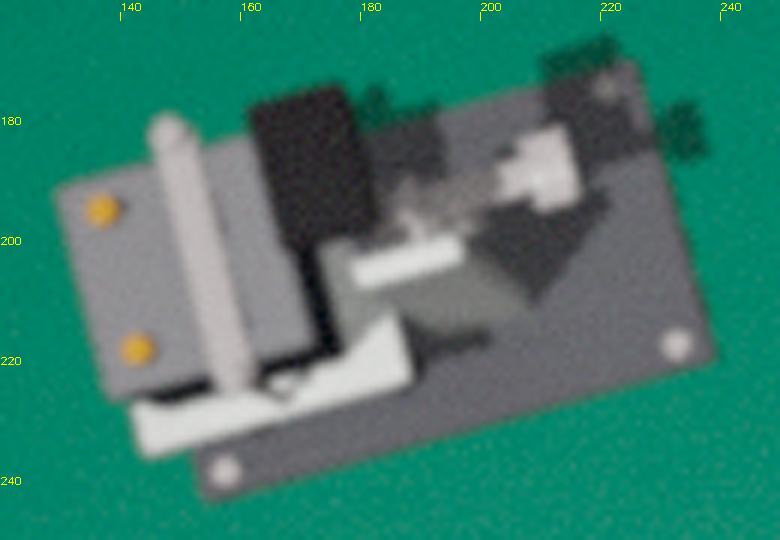

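View pics/ls.png

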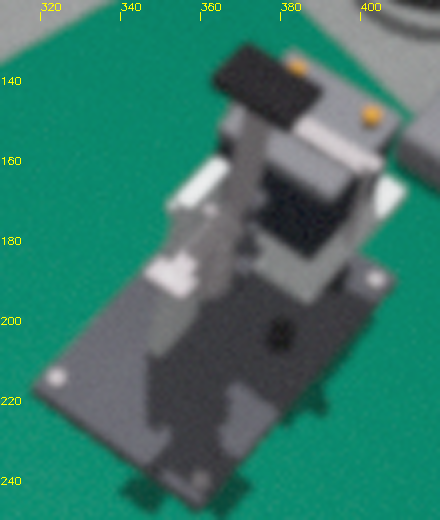

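View pics/tr.png

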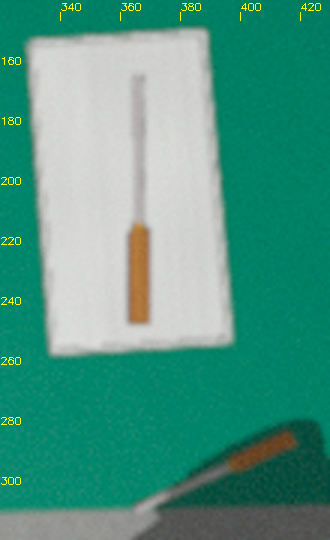

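Run:
```python
from h import *
o=lambda u,v,z:onz("top",u,v,z).round(4)
a,b,c=o(225.5,170,.012),o(239,219.5,.012),o(154.5,243,.012)
print("plate",a,b,c,np.linalg.norm(a-b),np.linalg.norm(c-b))
ex=(a-b)/np.linalg.norm(a-b);ey=(c-b)/np.linalg.norm(c-b);print(np.degrees(np.arctan2(ex[1],ex[0])),np.degrees(np.arctan2(-ey[0],ey[1])))
th=np.mean([np.arctan2(ex[1],ex[0]),np.arctan2(-ey[0],ey[1])])
ex=np.array([np.cos(th),np.sin(th),0]);ey=np.array([-ex[1],ex[0],0])
og=(a+c)/2;og[2]=0;print("origin",og,np.degrees(th))
L=lambda x,y,z:(og+ex*x+ey*y+[0,0,z])
print("tail wide px pred corners",[proj("top",L(x,-y,.188)).round(1).tolist() for x,y in((.015,.081),(.015,.099),(-.015,.099),(-.015,.081))])
print("pad pred",[proj("top",L(x,y,.317)).round(1).tolist() for x,y in((.03,.003),(.03,-.037),(-.03,-.037),(-.03,.003))])
print("mast",[proj("top",L(-.024,y,.202)).round(1).tolist() for y in(-.048,-.003)])
print("tail scene",[proj("scene",L(x,-y,.188)).round(1).tolist() for x,y in((.015,.081),(.015,.099),(-.015,.099),(-.015,.081))])
print("pad center, tail@55",L(0,-.017,.317),L(0,-.086,.182))
print("handle",o(366,231,.024),"ends",o(366,247.5,.02),o(366,214.5,.02),"tip",o(365,164.5,.017))
# tilt of handle: centre and tip
print("breaker",o(274,242,.074),"jar",o(272,165,.065))
```

```text
plate [0.6854 0.1347 0.012 ] [0.5415 0.0977 0.012 ] [0.4801 0.3374 0.012 ] 0.1485806514994466 0.24743898237747416
14.41970606764495 14.367591566872173
origin [0.58275 0.23605 0.     ] 14.393648817258562
tail wide px pred corners [[207.0, 183.1], [213.9, 181.2], [216.9, 192.6], [210.0, 194.5]]
pad pred [[160.6, 177.1], [177.7, 172.4], [184.3, 197.6], [167.1, 202.4]]
mast [[197.2, 200.7], [179.6, 205.6]]
tail scene [[357.3, 190.0], [353.1, 194.5], [343.7, 188.1], [347.9, 183.7]]
pad center, tail@55 [0.5869759  0.21958362 0.317     ] [0.6041281  0.15274948 0.182     ]
handle [ 0.4997 -0.2607  0.024 ] ends [ 0.4534 -0.2595  0.02  ] [ 0.5469 -0.2632  0.02  ] tip [ 0.6916 -0.2665  0.017 ]
breaker [ 0.4718 -0.0019  0.074 ] jar [ 6.86e-01 -5.00e-04  6.50e-02]
```

The thing to take could be mistaken among: an orange bar in the tray (top 366,231, about 93 mm handle), a small orange bar on the mat (405,291, about 65 mm), and a red screwdriver (305,105). I choose the one in the tray: the close crop shows handle rows 214–247 and the rod tip at (365,164), so 93 mm long and larger. The lift crop shows the pad at (172,188), the tail's wide end at (210,188), and the plate corners agree with the model.

```bash
python3 -m inch '[[0,0,0,0,0.098,0,0.06],[0,0,0,0,0.098,0,0.06],[0,0,0,0,0.098,0,0.06],[-0.03,0,0.025,0,0,0,0.06],[-0.03,0,0.025,0,0,0,0.06],[-0.03,0,0.025,0,0,0,0.06],[-0.03,0,0.025,0,0,0,0.06],[-0.03,0,0.025,0,0,0,0.06],[-0.03,0,0.025,0,0,0,0.06],[-0.03,0,0.025,0,0,0,0.06]]' 60
cat > d.py <<'E'
import sys
from h import *
from scipy.spatial.transform import Rotation as R
def delta(t,head,tilt=True):
    """world target TCP, heading of tool z (deg) -> tool-frame shift, and turn"""
    s=robot.observe();Rm=R.from_quat(s["tool_rot"])
    h=np.radians(head);z=np.array([np.cos(h),np.sin(h),0]);y=np.array([0,0,-1.]);x=np.cross(y,z)
    Rt=R.from_matrix(np.c_[x,y,z])
    print("pos",s["ee_pos"].round(4),"F",s["ft_force"].round(2),"gap",round(s["finger_gap"],4),"t",round(s["clock"],2))
    print("turn(tool)",(Rm.inv()*Rt).as_rotvec().round(4),"shift in current tool",Rm.inv().apply(np.array(t)-s["ee_pos"]).round(4),"in target tool",Rt.inv().apply(np.array(t)-s["ee_pos"]).round(4))
if __name__=="__main__": delta([float(a) for a in sys.argv[1:4]],float(sys.argv[4]))
E
python3 d.py .5245 -.2618 .10 -1.7
```

```text
clock: 0.93
ee_pos: [0.359, -0.4445, 0.2054]
tool_rot: [-0.493, 0.507, -0.507, 0.493]
ft_force: [0.5, -0.8, 0.0]
finger_gap: 0.06
pos [ 0.359  -0.4445  0.2054] F [ 0.48 -0.76  0.05] gap 0.06 t 0.93
turn(tool) [ 0.0002  0.0014 -0.0002] shift in current tool [-0.1873  0.1054  0.1603] in target tool [-0.1876  0.1054  0.16  ]
```

```bash
python3 -m inch '[[-0.027,0.014,0.023,0,0,0,0.06],[-0.027,0.014,0.023,0,0,0,0.06],[-0.027,0.015,0.023,0,0,0,0.06],[-0.027,0.015,0.023,0,0,0,0.06],[-0.027,0.015,0.023,0,0,0,0.06],[-0.027,0.015,0.023,0,0,0,0.06],[-0.024,0.015,0.021,0,0,0,0.06],[0,0,0,0,0,0,0.06]]'
python3 d.py .5245 -.2618 .008 -1.7
```

```text
clock: 1.6
ee_pos: [0.5252, -0.2581, 0.0996]
tool_rot: [-0.494, 0.507, -0.504, 0.495]
ft_force: [-1.4, 0.7, 0.4]
finger_gap: 0.0601
pos [ 0.5252 -0.2581  0.0996] F [-1.37  0.74  0.43] gap 0.0601 t 1.6
turn(tool) [ 0.0018  0.0088 -0.0036] shift in current tool [ 0.004   0.0916 -0.0005] in target tool [ 0.0037  0.0916 -0.0006]
```

Run:
```python
from h import *
im=robot.grab_frame("scene")[:,:,::-1].copy();crop(im,150,190,300,360,4,"pics/s1.png")
```

```text
(no output)
```

View pics/s1.png

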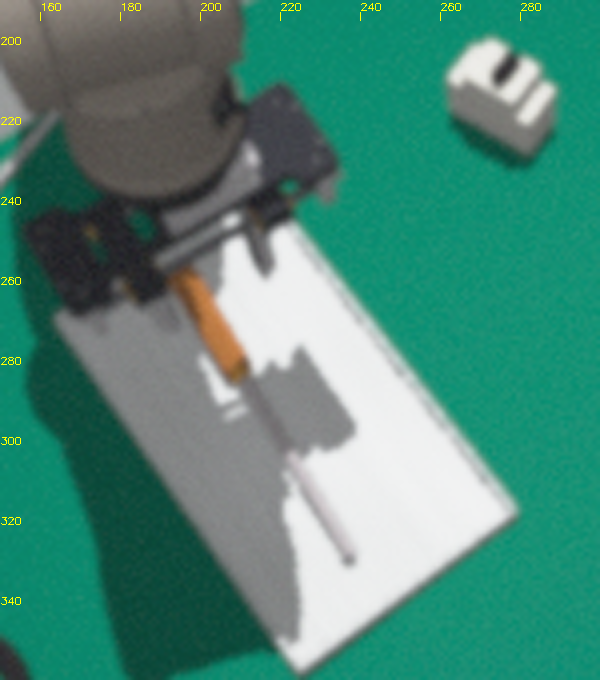

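The picture shows the hand above the handle, the handle at (205,272) between the two fingers, and the rod running to (237,329). I go down and grip.

```bash
python3 -m inch '[[0.002,0.02,0,0,0.004,0,0.06],[0.001,0.02,0,0,0.004,0,0.06],[0,0.02,0,0,0,-0.003,0.06],[0,0.015,0,0,0,0,0.06],[0,0.01,0,0,0,0,0.06],[0,0.006,0,0,0,0,0.06],[0,0,0,0,0,0,0.06]]'
python3 d.py .5245 -.2618 .008 -1.7
```

```text
clock: 2.23
ee_pos: [0.5214, -0.2683, 0.0107]
tool_rot: [0.492, -0.509, 0.509, -0.49]
ft_force: [-0.7, -0.3, 0.0]
finger_gap: 0.0598
pos [ 0.5214 -0.2683  0.0107] F [-0.71 -0.27  0.04] gap 0.0598 t 2.23
turn(tool) [ 0.0013 -0.0073  0.0026] shift in current tool [-0.0066  0.0027  0.0028] in target tool [-0.0066  0.0027  0.0029]
```

```bash
python3 -m inch '[[-0.0065,0.002,0.002,0,-0.007,0,0.06],[0,0,0,0,0,0,0.06],[0,0,0,0,0,0,0.01],[0,0,0,0,0,0,0.01],[0,0,0,0,0,0,0.01],[0,0,0,0,0,0,0.01],[0,0,0,0,0,0,0.01],[0,0,0,0,0,0,0.01],[0,0,0,0,0,0,0.01]]' 60
python3 d.py .5245 -.2618 .008 -1.7
```

```text
clock: 2.98
ee_pos: [0.5245, -0.2617, 0.0095]
tool_rot: [0.493, -0.507, 0.508, -0.492]
ft_force: [0.7, -0.8, 0.3]
finger_gap: 0.0195
pos [ 0.5245 -0.2617  0.0095] F [ 0.73 -0.77  0.33] gap 0.0195 t 2.98
turn(tool) [-0.      0.0003  0.0031] shift in current tool [0.0001 0.0015 0.    ] in target tool [0.0001 0.0015 0.    ]
```

```bash
python3 -m inch '[[0,-0.005,0,0,0,0,0.01],[0,-0.01,0,0,0,0,0.01],[0,-0.02,0,0,0,0,0.01],[0,-0.025,0,0,0,0,0.01],[0,-0.025,0,0,0,0,0.01],[0,-0.025,0,0,0,0,0.01],[0,-0.02,0,0,0,0,0.01],[0,-0.01,0,0,0,0,0.01],[0,0,0,0,0,0,0.01]]'
python3 - <<'E'
from h import *
for n,b in(("scene",(150,150,310,320)),("top",(300,120,430,260))):
    im=robot.grab_frame(n)[:,:,::-1].copy();crop(im,*b,4,f"pics/{n}2.png")
E
python3 d.py .5072 .1278 .15 14.4
```

```text
clock: 3.73
ee_pos: [0.5256, -0.2616, 0.1522]
tool_rot: [0.493, -0.505, 0.509, -0.492]
ft_force: [-0.1, -1.1, -1.2]
finger_gap: 0.0193
pos [ 0.5242 -0.261   0.1491] F [-0.25  0.44 -1.54] gap 0.0194 t 3.83
turn(tool) [ 0.0005 -0.2805  0.0029] shift in current tool [-0.3881 -0.002  -0.0284] in target tool [-0.3808 -0.0009  0.0802]
```

View pics/scene2.png

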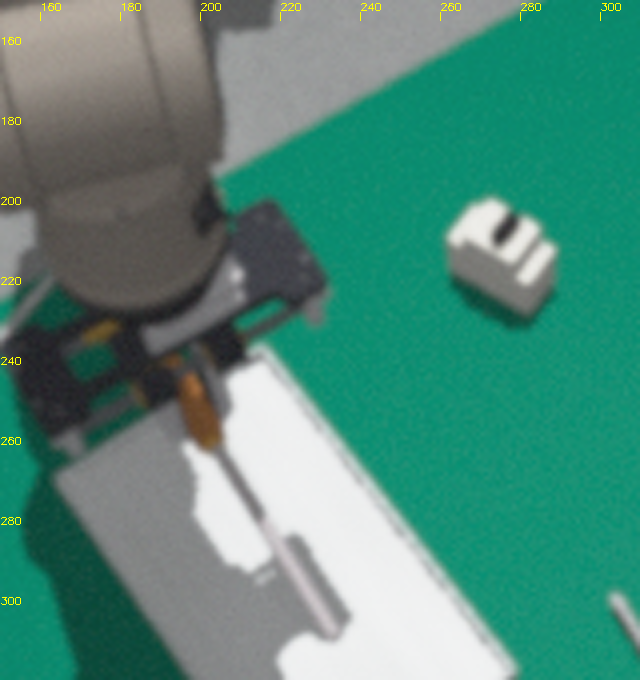

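View pics/top2.png

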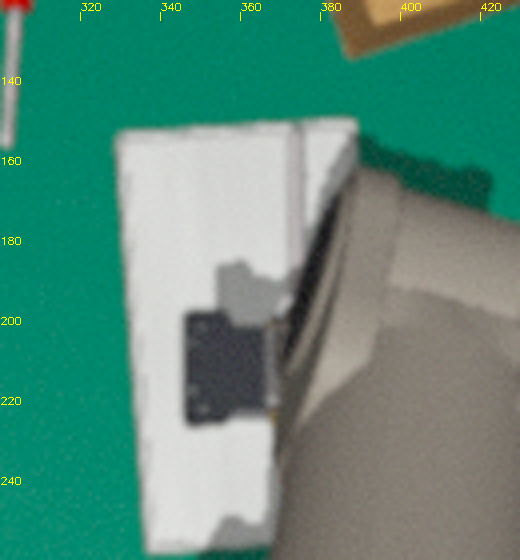

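Run:
```python
from h import *
for z in(.12,.13,.14,.1536): 
  p=[.694,-.266,z];print(z,proj("scene",p),proj("top",p))
print(tri((373,158.5),(232,307.5)))
```

```text
0.12 [234.12373688 314.78333447] [370.76409623 155.68095901]
0.13 [233.75523608 313.35674279] [371.39172275 154.83825284]
0.14 [233.38137136 311.90938558] [372.02866458 153.98303913]
0.1536 [232.86409473 309.90683217] [372.9102312  152.79937081]
(array([ 0.68253647, -0.26542941,  0.14199052]), np.float64(0.005068867063228457))
```

```bash
python3 -m inch '[[0,0,0,0,-0.0935,0,0.01],[0,0,0,0,-0.0935,0,0.01],[0,0,0,0,-0.0935,0,0.01],[-0.02,0,0.005,0,0,0,0.01],[-0.038,0,0.008,0,0,0,0.01],[-0.038,0,0.008,0,0,0,0.01],[-0.038,0,0.008,0,0,0,0.01],[-0.038,0,0.008,0,0,0,0.01],[-0.038,0,0.008,0,0,0,0.01],[-0.038,0,0.008,0,0,0,0.01]]'
python3 -m inch '[[-0.03,0,0.008,0,0,0,0.01],[-0.01,0,0.002,0,0,0,0.01],[0,0,0,0,0,0,0.01]]'
python3 - <<'E'
from h import *
for n,b in(("scene",(200,80,400,230)),("top",(160,120,360,270))):
    im=robot.grab_frame(n)[:,:,::-1].copy();crop(im,*b,4,f"pics/{n}3.png")
E
python3 d.py .5072 .1278 .15 14.4
```

```text
clock: 4.67
ee_pos: [0.5128, -0.006, 0.1472]
tool_rot: [0.56, -0.433, 0.433, -0.557]
ft_force: [1.4, -0.1, -1.8]
finger_gap: 0.0195
clock: 4.92
ee_pos: [0.513, 0.0365, 0.1473]
tool_rot: [0.561, -0.432, 0.432, -0.559]
ft_force: [-0.0, -0.4, -1.5]
finger_gap: 0.0197
pos [0.5133 0.0328 0.1475] F [-0.75 -0.68 -1.78] gap 0.0194 t 5.02
turn(tool) [0.0027 0.0002 0.0027] shift in current tool [-0.0935 -0.0028  0.0177] in target tool [-0.0935 -0.0025  0.0177]
```

View pics/scene3.png

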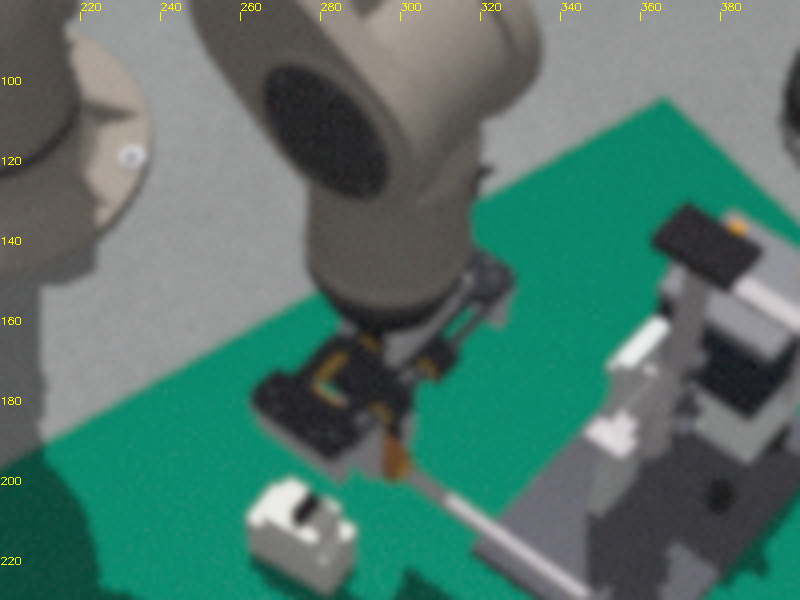

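View pics/top3.png

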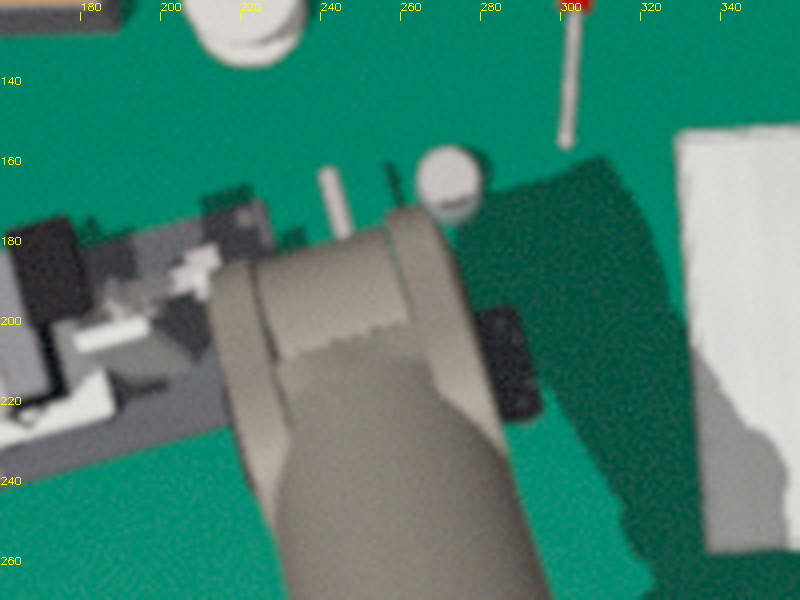

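Run:
```python
from h import *
for z in(.3,.35,.4,.5):print(z,[onz("top",*p,z).round(3).tolist() for p in((212,190),(225,184),(260,172),(280,195))])
print(proj("top",[.678,.075,.152]),proj("scene",[.678,.075,.152]))
im=robot.grab_frame("scene")[:,:,::-1];cv2.imwrite("pics/s4.png",im)
```

```text
0.3 [[0.582, 0.133, 0.3], [0.595, 0.103, 0.3], [0.621, 0.022, 0.3], [0.567, -0.023, 0.3]]
0.35 [[0.574, 0.126, 0.35], [0.586, 0.097, 0.35], [0.611, 0.02, 0.35], [0.559, -0.023, 0.35]]
0.4 [[0.565, 0.119, 0.4], [0.578, 0.091, 0.4], [0.601, 0.018, 0.4], [0.552, -0.023, 0.4]]
0.5 [[0.549, 0.104, 0.5], [0.56, 0.08, 0.5], [0.582, 0.013, 0.5], [0.537, -0.024, 0.5]]
[242.158839   161.77824407] [344.25877813 230.70699583]
```

View pics/s4.png

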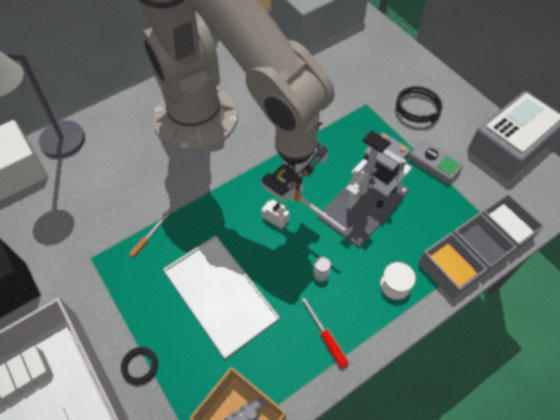

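```bash
python3 -m inch '[[-0.015,0,0,0,0,0,0.01],[-0.02,0,0,0,0,0,0.01],[-0.02,0,0,0,0,0,0.01],[-0.02,0,-0.002,0,0,0,0.01],[-0.013,0,0,0,0,0,0.01],[-0.005,0,0,0,0,0,0.01],[0,0,0,0,0,0,0.01]]'
python3 - <<'E'
from h import *
for n,b in(("scene",(250,80,420,250)),("top",(120,120,290,270))):
    im=robot.grab_frame(n)[:,:,::-1].copy();crop(im,*b,4,f"pics/{n}5.png")
E
python3 d.py .4879 .1229 .15 14.4
```

```text
clock: 5.65
ee_pos: [0.4889, 0.1226, 0.1481]
tool_rot: [0.56, -0.433, 0.434, -0.558]
ft_force: [-0.3, 0.1, -0.4]
finger_gap: 0.0198
pos [0.4892 0.1215 0.1482] F [-0.42  0.65 -1.32] gap 0.0191 t 5.75
turn(tool) [ 0.0012 -0.0017  0.0033] shift in current tool [-0.0017 -0.0019 -0.0009] in target tool [-0.0017 -0.0018 -0.0009]
```

View pics/scene5.png

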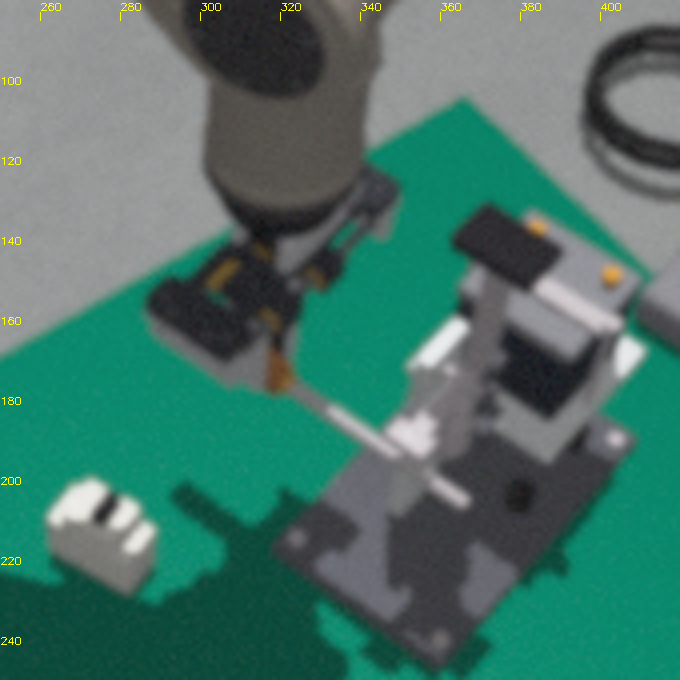

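View pics/top5.png

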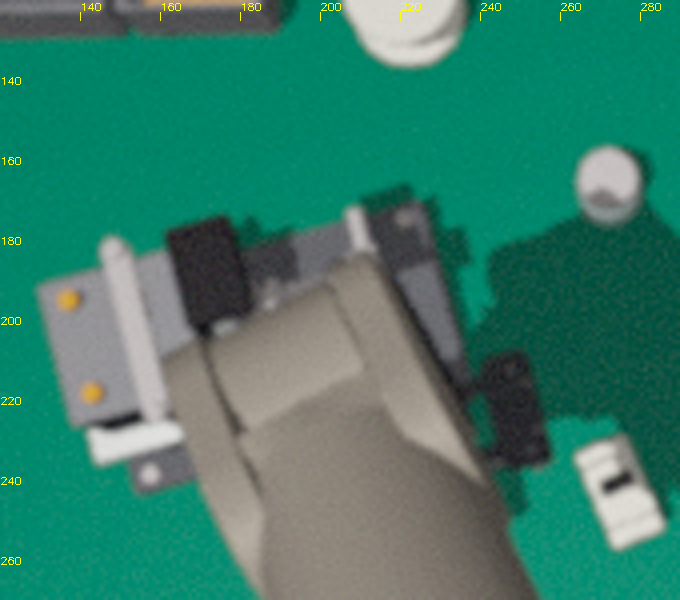

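The rod now passes under the tail's wide end (scene 350,188; the tip shows beyond at 365,205). I lift.

```bash
python3 -m inch '[[0,-0.008,0,0,0,0,0.01],[0,-0.008,0,0,0,0,0.01],[0,-0.008,0,0,0,0,0.01],[0,-0.008,0,0,0,0,0.01],[0,-0.008,0,0,0,0,0.01],[0,-0.007,0,0,0,0,0.01],[0,-0.006,0,0,0,0,0.01],[0,-0.006,0,0,0,0,0.01],[0,-0.005,0,0,0,0,0.01],[0,0,0,0,0,0,0.01]]'
python3 - <<'E'
from h import *
for n,b in(("scene",(250,80,420,250)),("top",(120,120,290,270))):
    im=robot.grab_frame(n)[:,:,::-1].copy();crop(im,*b,4,f"pics/{n}6.png")
E
python3 d.py .4879 .1229 .212 14.4
```

```text
clock: 6.58
ee_pos: [0.4892, 0.1234, 0.2134]
tool_rot: [0.559, -0.433, 0.434, -0.558]
ft_force: [-0.8, -0.1, -1.9]
finger_gap: 0.0194
pos [0.4889 0.1233 0.2124] F [-0.16 -0.27 -0.76] gap 0.0193 t 6.68
turn(tool) [ 0.0005 -0.0001  0.0029] shift in current tool [ 0.0001  0.0004 -0.0011] in target tool [ 0.0001  0.0004 -0.0011]
```

View pics/scene6.png

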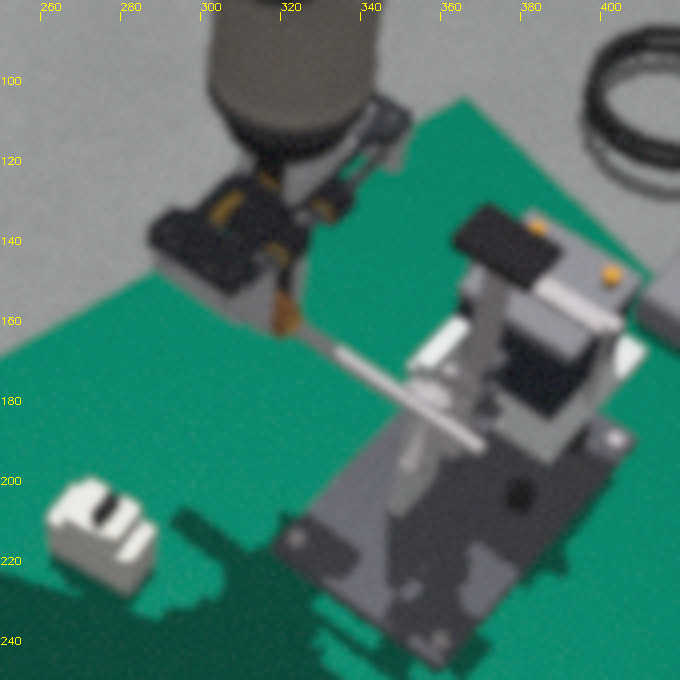

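```bash
python3 -m inch '[[0,0.01,0,0,0,0,0.01],[0,0.015,0,0,0,0,0.01],[0.01,0.015,0,0,0,0,0.01],[0.03,0,0,0,0,0,0.01],[0.03,0,0,0,0,0,0.01],[0.03,0,0,0,0,0,0.01],[0.03,0,0,0,0,0,0.01],[0.02,0,0,0,0,0,0.01],[0,0,0,0,0,0,0.01]]'
python3 - <<'E'
from h import *
for n,b in(("scene",(310,120,420,250)),("top",(120,160,250,250))):
    im=robot.grab_frame(n)[:,:,::-1].copy();crop(im,*b,4,f"pics/{n}7.png")
E
python3 d.py .5245 -.2618 .15 -1.7
```

```text
clock: 7.43
ee_pos: [0.5263, -0.0267, 0.1715]
tool_rot: [0.559, -0.434, 0.435, -0.556]
ft_force: [-0.0, -1.1, -1.6]
finger_gap: 0.0192
pos [ 0.5258 -0.0226  0.1717] F [-0.51  1.07 -2.58] gap 0.0196 t 7.53
turn(tool) [0.0016 0.2794 0.0027] shift in current tool [ 0.2314  0.0224 -0.0603] in target tool [0.2392 0.0217 0.0058]
```

View pics/scene7.png

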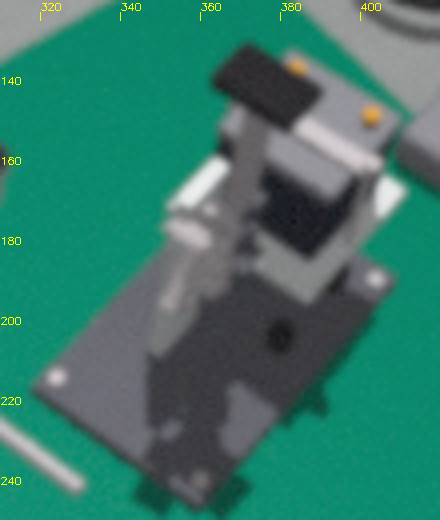

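View pics/top7.png

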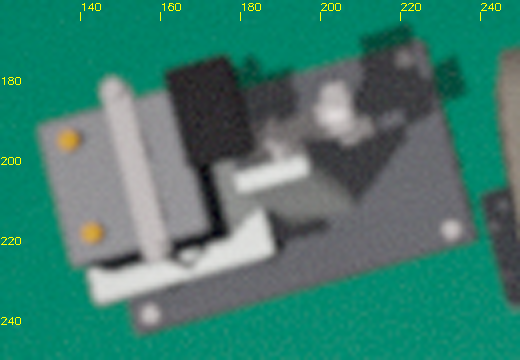

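Run:
```python
from h import *
th=np.radians(14.39);og=np.array([.58275,.23605,0]);ex=np.array([np.cos(th),np.sin(th),0]);ey=np.array([-ex[1],ex[0],0])
for t in(0,.3,.5,.65,.8,.9):
    p=og+ey*(-.031-.059*np.cos(t))+[0,0,.185+.003*np.cos(t)+.059*np.sin(t)];print(t,proj("scene",p).round(1),proj("top",p).round(1))
```

```text
0 [350.5 189. ] [211.9 187.9]
0.3 [351.9 184.6] [209.9 187. ]
0.5 [353.4 181.1] [207.5 186.8]
0.65 [354.9 178.3] [205.1 186.9]
0.8 [356.6 175.4] [202.4 187.1]
0.9 [357.8 173.5] [200.4 187.3]
```

Before, the tail's wide end was at scene (350,189) and top (212,188). It now sits at scene (356,178) and top (204,187), which puts the pawl at about 0.7 rad, clear. Now the bar goes back to the tray.

```bash
python3 -m inch '[[0,0,0,0,0.093,0,0.01],[0,0,0,0,0.093,0,0.01],[0,0,0,0,0.093,0,0.01],[0.03,0,0.001,0,0,0,0.01],[0.036,0,0.001,0,0,0,0.01],[0.036,0,0.001,0,0,0,0.01],[0.036,0,0.001,0,0,0,0.01],[0.036,0,0.001,0,0,0,0.01],[0.036,0,0.001,0,0,0,0.01],[0.03,0,0,0,0,0,0.01]]'
python3 -m inch '[[0,0.02,0,0,0,0,0.01],[0,0.03,0,0,0,0,0.01],[0,0.03,0,0,0,0,0.01],[0,0.02,0,0,0,0,0.01],[0,0,0,0,0,0,0.01]]'
python3 d.py .5245 -.2617 .0105 -1.7
```

```text
clock: 8.37
ee_pos: [0.5254, -0.2632, 0.1729]
tool_rot: [0.494, -0.506, 0.507, -0.492]
ft_force: [0.5, 0.4, -0.9]
finger_gap: 0.0193
clock: 8.78
ee_pos: [0.5233, -0.2599, 0.069]
tool_rot: [-0.495, 0.508, -0.505, 0.492]
ft_force: [-1.9, 1.1, -2.2]
finger_gap: 0.0193
pos [ 0.5233 -0.2599  0.069 ] F [-1.94  1.12 -2.25] gap 0.0193 t 8.78
turn(tool) [0.006  0.0037 0.0001] shift in current tool [0.0018 0.0585 0.0016] in target tool [0.0018 0.0585 0.0012]
```

```bash
python3 -m inch '[[0.001,0.015,0.001,0,0.003,0,0.01],[0,0.015,0,0,0,0,0.01],[0,0.01,0,0,0,0,0.01],[0,0.008,0,0,0,0,0.01],[0,0.005,0,0,0,0,0.01],[0,0.002,0,0,0,0,0.01],[0,0,0,0,0,0,0.01],[0,0,0,0,0,0,0.01]]'
python3 d.py .5245 -.2617 .0105 -1.7
python3 - <<'E'
from h import *
im=robot.grab_frame("scene")[:,:,::-1].copy();crop(im,150,190,300,360,4,"pics/s8.png")
E
```

```text
clock: 9.45
ee_pos: [0.5268, -0.2637, 0.019]
tool_rot: [0.493, -0.507, 0.509, -0.492]
ft_force: [-0.1, 1.1, -2.3]
finger_gap: 0.0195
pos [ 0.5268 -0.2637  0.019 ] F [-0.08  1.09 -2.33] gap 0.0195 t 9.45
turn(tool) [-0.0006 -0.0011  0.0031] shift in current tool [-0.002   0.0085 -0.0024] in target tool [-0.002   0.0085 -0.0023]
```

View pics/s8.png

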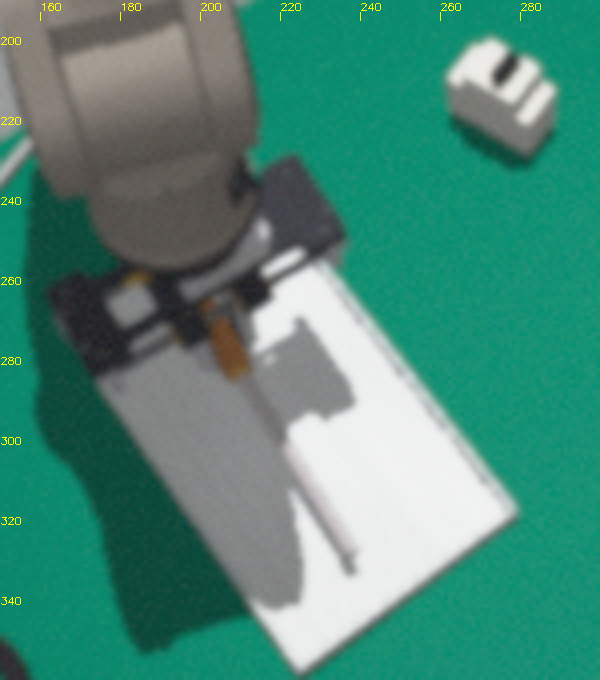

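```bash
python3 -m inch '[[-0.001,0.004,-0.001,0,0,0,0.01],[0,0.003,0,0,0,0,0.01],[0,0,0,0,0,0,0.01],[0,0,0,0,0,0,0.01]]'
python3 d.py .5245 -.2617 .0095 -1.7
```

```text
clock: 9.83
ee_pos: [0.5253, -0.2626, 0.0113]
tool_rot: [0.493, -0.507, 0.508, -0.491]
ft_force: [0.6, -0.3, -1.5]
finger_gap: 0.0196
pos [ 0.5253 -0.2626  0.0113] F [ 0.62 -0.26 -1.51] gap 0.0196 t 9.83
turn(tool) [ 0.0004 -0.0011  0.0028] shift in current tool [-0.0009  0.0018 -0.0008] in target tool [-0.0009  0.0018 -0.0008]
```

```bash
python3 -m inch '[[0,0.002,0,0,0,0,0.01],[0,0,0,0,0,0,0.01],[0,0,0,0,0,0,0.03],[0,0,0,0,0,0,0.05],[0,0,0,0,0,0,0.06],[0,0,0,0,0,0,0.06]]'
python3 -m inch '[[0,-0.01,0,0,0,0,0.06],[0,-0.02,0,0,0,0,0.06],[0,-0.03,0,0,0,0,0.06],[0,-0.035,0,0,0,0,0.06],[0,-0.035,0,0,0,0,0.06],[0,-0.035,0,0,0,0,0.06],[0,-0.035,0,0,0,0,0.03],[0,-0.035,0,0,0,0,0.0],[0,-0.035,0,0,0,0,0.0],[0,-0.035,0,0,0,0,0]]'
python3 - <<'E'
from h import *
im=robot.grab_frame("scene")[:,:,::-1].copy();crop(im,150,190,300,360,4,"pics/s9.png")
E
python3 d.py .587 .2196 .34 14.4
```

```text
clock: 10.33
ee_pos: [0.5255, -0.2627, 0.0095]
tool_rot: [0.493, -0.507, 0.508, -0.491]
ft_force: [0.1, 0.2, 0.9]
finger_gap: 0.0425
clock: 11.17
ee_pos: [0.5249, -0.2615, 0.3173]
tool_rot: [0.493, -0.507, 0.509, -0.492]
ft_force: [0.5, -0.8, 0.1]
finger_gap: 0.0367
pos [ 0.5271 -0.2624  0.3244] F [-0.26 -0.44  5.72] gap 0.0326 t 11.22
turn(tool) [-0.0077 -0.2823  0.0071] shift in current tool [-0.4835 -0.0181  0.0451] in target tool [-0.452  -0.0156  0.1779]
```

View pics/s9.png

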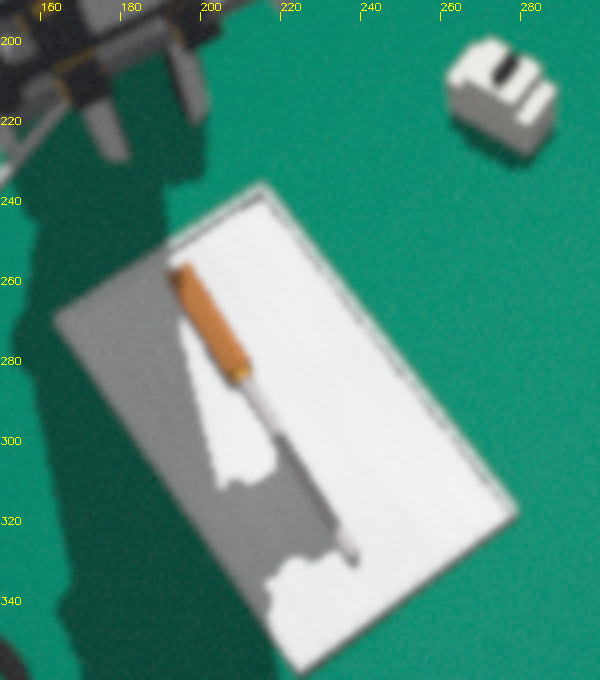

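The bar lies flat in the tray, the handle at (203,270) and the tip at (238,329), the same as at the start. Next the press pad.

```bash
python3 -m inch '[[0,-0.02,0,0,-0.094,0,0],[0,-0.025,0,0,-0.094,0,0],[0,0,0,0,-0.094,0,0],[-0.034,0,0.013,0,0,0,0],[-0.036,0,0.014,0,0,0,0],[-0.036,0,0.014,0,0,0,0],[-0.036,0,0.014,0,0,0,0],[-0.036,0,0.014,0,0,0,0],[-0.036,0,0.014,0,0,0,0],[-0.036,0,0.014,0,0,0,0]]' 40
python3 d.py .587 .2196 .36 14.4
```

```text
clock: 12.05
ee_pos: [0.5568, 0.0064, 0.3594]
tool_rot: [0.559, -0.433, 0.434, -0.558]
ft_force: [1.5, -0.6, -0.6]
finger_gap: 0.0007
pos [0.5568 0.0064 0.3594] F [ 1.54 -0.61 -0.58] gap 0.0007 t 12.05
turn(tool) [ 0.0001 -0.0002  0.0033] shift in current tool [-0.199  -0.0012  0.0822] in target tool [-0.199  -0.0006  0.0822]
```

```bash
python3 -m inch '[[-0.034,0,0.014,0,0,0,0],[-0.034,0,0.014,0,0,0,0],[-0.034,0,0.014,0,0,0,0],[-0.034,0,0.014,0,0,0,0],[-0.025,0,0.01,0,0,0,0],[-0.01,0,0.004,0,0,0,0],[0,0,0,0,0,0,0],[0,0,0,0,0,0,0]]'
python3 d.py .587 .2196 .32 14.4
python3 - <<'E'
from h import *
im=robot.grab_frame("scene")[:,:,::-1].copy();crop(im,270,60,420,210,4,"pics/s10.png")
E
```

```text
clock: 12.72
ee_pos: [0.5825, 0.1871, 0.3582]
tool_rot: [0.56, -0.433, 0.434, -0.558]
ft_force: [-0.3, -0.2, 0.1]
finger_gap: 0.0003
pos [0.5825 0.1871 0.3582] F [-0.35 -0.22  0.11] gap 0.0003 t 12.72
turn(tool) [0.0011 0.0003 0.0033] shift in current tool [-0.0304  0.0381  0.0125] in target tool [-0.0303  0.0382  0.0125]
```

View pics/s10.png

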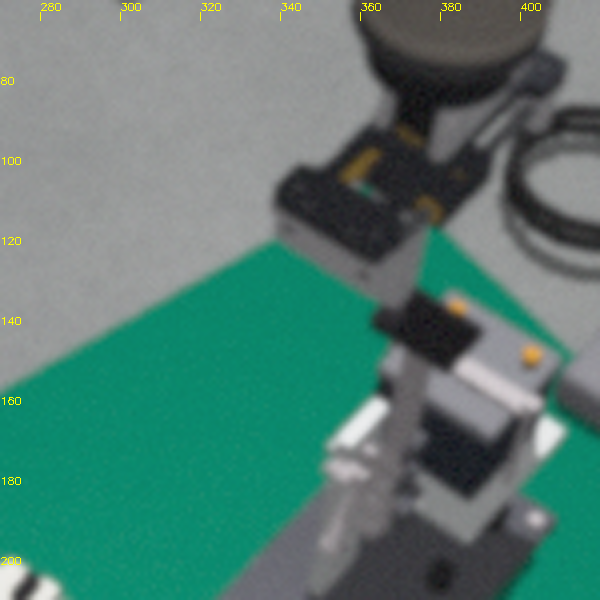

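Closed fingers are beside the pad (372,135), still 30 mm short. I shift over it and go down to just above it.

```bash
python3 -m inch '[[-0.015,0,0.006,0,0,0,0],[-0.015,0,0.006,0,0,0,0],[0,0.01,0,0,0,0,0],[0,0.01,0,0,0,0,0],[0,0,0,0,0,0,0],[0,0,0,0,0,0,0]]'
python3 d.py .587 .2196 .32 14.4
python3 - <<'E'
from h import *
im=robot.grab_frame("scene")[:,:,::-1].copy();crop(im,270,60,420,210,4,"pics/s11.png")
E
```

```text
clock: 13.27
ee_pos: [0.5867, 0.2177, 0.3373]
tool_rot: [0.56, -0.433, 0.434, -0.557]
ft_force: [-0.8, -1.2, 0.3]
finger_gap: 0.0002
pos [0.5867 0.2177 0.3373] F [-0.79 -1.16  0.3 ] gap 0.0002 t 13.27
turn(tool) [ 0.0023 -0.002   0.0037] shift in current tool [-0.0018  0.0173  0.0008] in target tool [-0.0018  0.0173  0.0008]
```

View pics/s11.png

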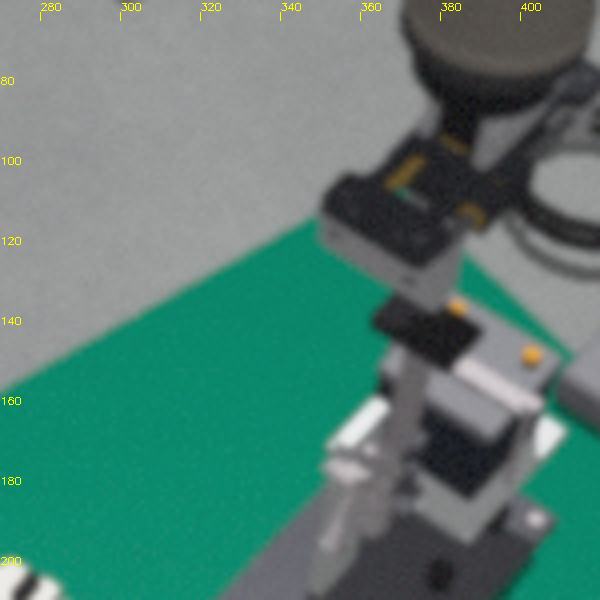

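```bash
python3 -m inch '[[0,0.005,0,0,0,0,0],[0,0.005,0,0,0,0,0],[0,0.004,0,0,0,0,0],[0,0.004,0,0,0,0,0],[0,0.004,0,0,0,0,0],[0,0.004,0,0,0,0,0],[0,0.004,0,0,0,0,0],[0,0.004,0,0,0,0,0],[0,0.004,0,0,0,0,0],[0,0.004,0,0,0,0,0]]'
python3 - <<'E'
from h import *
im=robot.grab_frame("scene")[:,:,::-1].copy();crop(im,270,60,420,210,4,"pics/s12.png")
E
python3 d.py .587 .2196 .242 14.4
```

```text
clock: 14.15
ee_pos: [0.5868, 0.2195, 0.2962]
tool_rot: [0.559, -0.433, 0.434, -0.558]
ft_force: [-2.6, -2.2, 8.0]
finger_gap: 0.0003
pos [0.5867 0.2195 0.2955] F [-0.26 -0.55  3.68] gap 0.0001 t 14.2
turn(tool) [ 0.0008 -0.0001  0.0029] shift in current tool [-0.0002  0.0535  0.0004] in target tool [-0.0001  0.0535  0.0003]
```

View pics/s12.png

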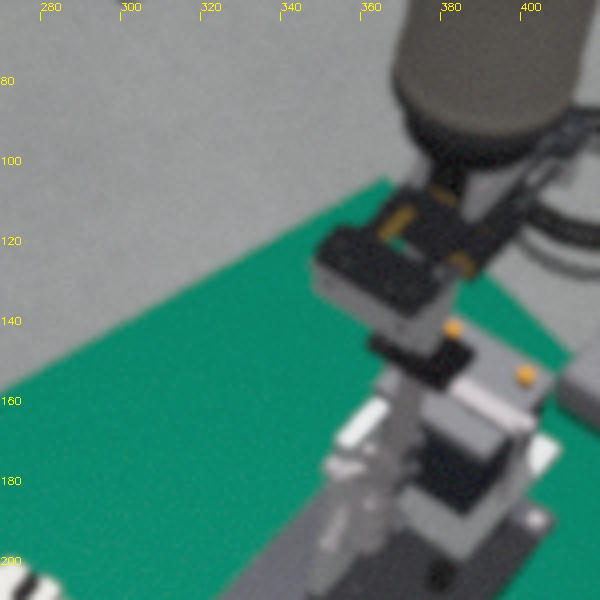

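The pad is going down with the fingers on it at (370,148), the battery has sunk about 25 mm with about 8 N, and the pawl tail is still up. I continue.

```bash
python3 -m inch '[[0,0.004,0,0,0,0,0],[0,0.004,0,0,0,0,0],[0,0.005,0,0,0,0,0],[0,0.005,0,0,0,0,0],[0,0.005,0,0,0,0,0],[0,0.005,0,0,0,0,0],[0,0.005,0,0,0,0,0],[0,0.005,0,0,0,0,0],[0,0.004,0,0,0,0,0],[0,0.003,0,0,0,0,0]]'
python3 d.py .587 .2196 .242 14.4
```

```text
clock: 15.03
ee_pos: [0.5868, 0.2195, 0.2512]
tool_rot: [0.559, -0.433, 0.434, -0.558]
ft_force: [-1.7, 0.0, 7.6]
finger_gap: 0.0005
pos [0.5868 0.2195 0.2512] F [-1.68  0.01  7.65] gap 0.0005 t 15.03
turn(tool) [ 0.0005 -0.      0.0028] shift in current tool [-0.0001  0.0091  0.0003] in target tool [-0.0001  0.0092  0.0002]
```

```bash
python3 -m inch '[[0,0.003,0,0,0,0,0],[0,0.003,0,0,0,0,0],[0,0.002,0,0,0,0,0],[0,0.002,0,0,0,0,0],[0,0,0,0,0,0,0],[0,0,0,0,0,0,0]]'
python3 d.py .587 .2196 .242 14.4
```

```text
clock: 15.53
ee_pos: [0.5868, 0.2195, 0.2422]
tool_rot: [0.559, -0.433, 0.434, -0.558]
ft_force: [-5.2, -1.4, 14.5]
finger_gap: 0.0004
pos [0.5868 0.2195 0.2422] F [-5.23 -1.44 14.5 ] gap 0.0004 t 15.53
turn(tool) [-0.0002 -0.0001  0.0029] shift in current tool [-0.0001  0.0002  0.0002] in target tool [-0.0001  0.0002  0.0002]
```

```bash
python3 -m inch '[[0,0.001,0,0,0,0,0],[0,0,0,0,0,0,0],[0,0,0,0,0,0,0],[0,0,0,0,0,0,0]]'
python3 -m inch '[[0,-0.005,0,0,0,0,0],[0,-0.015,0,0,0,0,0],[0,-0.03,0,0,0,0,0],[0,-0.03,0,0,0,0,0],[0,-0.03,0,0,0,0,0],[0.03,-0.02,0,0,0,0,0],[0.036,0,-0.01,0,0,0,0],[0.036,0,-0.01,0,0,0,0],[0.036,0,-0.01,0,0,0,0],[0.036,0,-0.01,0,0,0,0]]'
python3 -m inch '[[0.036,0,-0.01,0,0,0,0],[0.036,0,-0.01,0,0,0,0],[0.03,0,-0.01,0,0,0,0],[0,0,0,0,0,0,0],[0,0,0,0,0,0,0]]'
python3 - <<'E'
from h import *
for n in("scene","top"):
    im=robot.grab_frame(n)[:,:,::-1].copy();cv2.imwrite(f"pics/{n}13.png",im)
    crop(im,*((310,120,420,250) if n=="scene" else (120,160,250,250)),4,f"pics/{n}13c.png")
E
```

```text
clock: 15.87
ee_pos: [0.5869, 0.2195, 0.2421]
tool_rot: [0.559, -0.432, 0.434, -0.558]
ft_force: [-8.3, -3.6, 24.5]
finger_gap: 0.0007
clock: 16.7
ee_pos: [0.591, 0.0396, 0.3706]
tool_rot: [0.56, -0.433, 0.434, -0.558]
ft_force: [0.9, 0.6, -0.3]
finger_gap: 0.0003
clock: 17.12
ee_pos: [0.5874, -0.067, 0.3707]
tool_rot: [0.559, -0.434, 0.435, -0.557]
ft_force: [-0.2, -0.2, 0.5]
finger_gap: 0.0007
```

View pics/scene13.png

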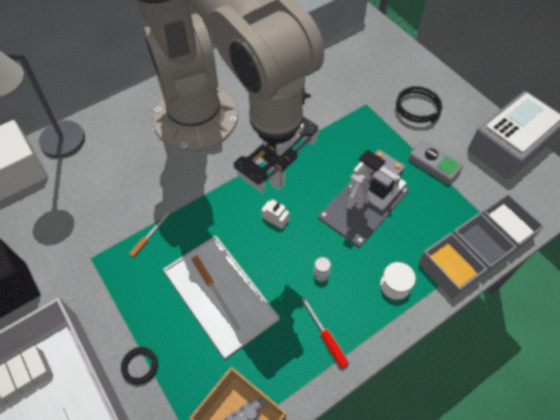

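View pics/scene13c.png

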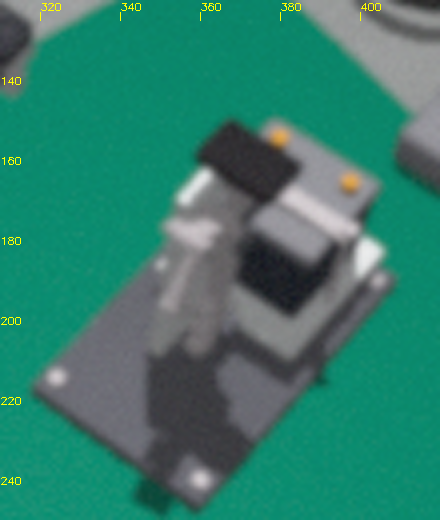

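View pics/top13c.png

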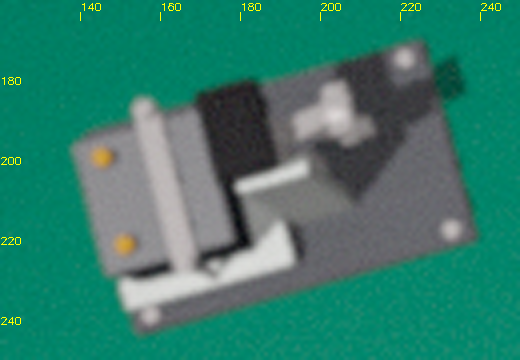

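Run:
```python
from h import *
th=np.radians(14.39);og=np.array([.58275,.23605,0]);ex=np.array([np.cos(th),np.sin(th),0]);ey=np.array([-ex[1],ex[0],0])
for z in(.237,.242,.247):print(z,[(proj(n,og+ey*-.017+[0,0,z])).round(1).tolist() for n in("scene","top")])
for n in("scene","top"):
    im=cv2.imread(f"pics/{n}13.png");x0,y0,x1,y1=(310,120,420,200) if n=="scene" else (140,160,215,215)
    m=cv2.inRange(im[y0:y1,x0:x1],(0,0,0),(52,48,52));cs,_=cv2.findContours(m,0,2)
    for c in cs:
        if cv2.contourArea(c)>80:
            M=cv2.moments(c);print(n,M["m00"],M["m10"]/M["m00"]+x0,M["m01"]/M["m00"]+y0)
```

```text
0.237 [[369.9, 160.2], [179.8, 192.7]]
0.242 [[370.1, 159.0], [179.3, 192.4]]
0.247 [[370.4, 157.8], [178.9, 192.0]]
scene 184.5 379.37940379403796 188.5736224028907
scene 156.0 371.74679487179486 161.14529914529913
top 282.5 178.89793510324483 192.7386430678466
```

The pad is at its 242 mm height, the tail is still up at scene (356,177), the bar is in the tray, and the jar (322,268) and breaker (275,213) have not moved.

```bash
python3 -c "
from workcell import robot
print(robot.sign_off())"
```

```text
the job is handed in; nothing more can be done
None
```

The battery is down and the job is handed in after about 17 s on the robot's clock; no verdict was reported.

- **Pawl:** I took the larger bar from the tray and put its rod under the wide end of the pawl's tail. I lifted the tail to about 0.7 rad, judged from both camera views. It was still up after the push.
- **Lift:** After laying the bar back in the tray, I pushed the press pad down with closed fingers at about 0.05 to 0.06 m/s, with about 8 N of push. It stopped at 242 mm height, and pressing on raised the force to 24.5 N with no further movement, so it is home on its stops.
- **Bar:** After release it lay flat in the tray, at the same pixels as at the start. In the last picture it was in the arm's shadow but unmoved by eye.
- **Other checks:** By eye in the last picture, the jar and breaker had not moved, and the arm stood clear with the force reading near zero.

No check failed. The one small disagreement was the pad's position in the last scene picture, about 2 to 3 pixels off the prediction. The top view and the measured fingertip height agree with the pad being home.

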